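# Put the blender jug back on its motor base and set the dial

### The arm

A 7-joint arm with a two-finger parallel gripper is mounted at the origin on the work surface. World frame = base frame: x ahead of the robot, y to its left, z up, the work surface at z = 0. Lengths are in m, angles in rad, forces in N, time in s.
With the tool pointing down it reaches from about 0.4 to 0.85 m from the base axis. Payload 4.4 kg.
Tool frame: the origin (TCP) lies at the very end of the fingers, on their centre line; the grasp point (between the pads) lies 19 mm behind it; z points along the fingers, y is the line along which they close (so a half turn about z gives the same grasp; the last joint's range is limited). The gripper opens to 94 mm and grips with 3 to 60 N. Pads are 16 mm wide; open, the fingers measure 119 mm over their backs; the gripper's body (75 mm by 177 mm) begins 78 mm behind the grasp point.
Start: joints at [1.064, 0.628, 0.038, 1.517, -0.027, 0.996, -0.02], TCP at [0.277, -0.588, 0.205] pointing down, gripper open.
Joint ranges: [-3.06, 3.06], [-0.37, 2.12], [-1.25, 1.32], [0.18, 2.47], [-1.1, 4.24], [0.23, 1.98], [-2.94, 2.94]. Speed limits (rad/s): [2.57, 2.57, 3.14, 3.14, 3.14, 3.14, 3.14].

### API

Orientations are given as a unit quaternion [x, y, z, w].
In Python, from bench import get_state, get_image, arm, outline_of gives the robot as it stands.
- The arm moves only by the tool apply_moves, never from a script. Its arguments are lists of equal length, an entry for each row: "offset": the shift along the tool's x, y, z in cm, a list of three; "rot": the turn, a rotation vector about the tool's x, y, z in rad, a list of three. In form: {"offset": [[tx, ty, tz], ...], "rot": [[rx, ry, rz], ...]}. A call has 1 to 20 rows; each row is the pose to reach, as a shift and turn from the pose commanded when the call began, along the tool's axes at that moment; what a row does not reach only later rows make up. A row lasts 1/8 s, in which the tool goes at most 62.5 mm and 10.7 degrees, less where a joint would pass 70% of its speed; a pose out of reach is approached as far as the arm can. A call with a gripper value outside its range is refused whole. "grip" is the finger opening in cm, from 0 to 9.4, set as the call begins (left out, the last holds). The fingers move at their own pace and stop on an object; "force" is the grip in N (left out, the last holds). Time passes only in rows, so rows that repeat a pose let the fingers close. It gives the time, the measured TCP pose, the force, the opening and the grip force at its end, in the units of the state.
- get_state(): the state, without advancing time (a new reading comes with each control period).
- get_image(name): name is "scene" or "top" or "wrist"; returns a dict with "color" (400x640x3 uint8, blue, green, red), "fx", "fy", "cx", "cy" (pixels), "T" (4x4, takes a point from camera to world coordinates). Camera axes: x right, y up, looking along -z (the intrinsics and any distortion apply to the point x, -y, -z); pixel columns grow to the right and rows downward; lengths in m; the calibration is good to about 2 mm. The wrist camera is an equidistant fisheye: a pixel r from the principal point sees the ray r / f radians off the axis. A picture is of the moment at which its call begins. There is no depth.
- arm.hand_in(): hands the job in; it is judged then, once.
Trained networks look in the newest picture that a camera, given by its name, has taken for a name from the list of things; names that differ only in an ending like _2 or _b are one class to them, and where a whole thing is asked for, a point or a joint stands for the part that bears it (a point fixed in the world has none). Each returns a list of dicts, best first, with "conf" (0 to 1); they miss things now and then, are a little off and sometimes report something else, mostly with a low value. They report only what shows in the picture. A call takes as long as a camera call.
- outline_of(camera, label): "pixels" (400x640 bool, what is visible of it) and "extent" ([left, top, width, height] in pixels, round what is visible of it).
The state is a dict: "t": time; "joint_pos": joint angles; "joint_vel": joint speeds; "effort": joint torques, N m; "position": TCP position; "orientation": TCP orientation; "contact_force": force on the tool from outside, world axes, zero at the start; "wrist_torque": the same for the moment, N m; "finger_gap": opening from 0.0 (shut) to 1.0 (fully open); "grasp_force": force on a finger pad.
Only numpy, scipy, OpenCV 4.12 (cv2) and the standard library are available. Lean on these libraries where they do the work, as an engineer would, in place of code of your own. Each camera call takes 0.05 s, during which the arm holds its last target. There are 200 camera calls.

### The job

Take the blender jug from the slanted draining stand and lower it gently, upright, onto the three pegs of the red motor base until it sits fully home on the deck. Let go of the jug, and only then turn the dial on the base's sloping front clockwise until its red pointer line is at the big yellow mark. Do not knock over or push aside anything else on the counter, and do not let the jug fall over.

Things in the scene. Friction and masses are not known exactly. Their poses are not given: they have to be found in the camera images.
- jug: loose blender jug, 148 mm high, clear body 92 to 110 mm across, black lid 114 mm across, square black foot 92x92x20 mm with 3 holes (17 mm wide, 20 deep) at x,y = (28,0), (-22,26), (-22,-26) mm. Side handle out to y=-98 mm, z 34 to 98. Origin: centre of underside, z up its axis. Starts on the stand leaning 25 deg, top towards the stand's front
- jug_grip (a point): middle of the jug's orange grip bar, 136 mm above the jug's origin on its axis; axes as the jug's. The bar is 60 (x) x 20 (y) x 36 (z) mm and stands on the lid, whose top is 112 mm above the jug's origin
- base: fixed red motor base, 170 mm wide (y), from x=-118 to 115 mm; origin on the counter. Flat deck 85 mm high from x=-35 to 115. Black front panel slopes from the deck's front edge down to x=-118, z=43 mm; its normal leans 25 deg from vertical towards -x (front). The dial stands on the panel's centre, (-74,0,63) mm
- seat (a point): centre of the jug's place on the base's deck, at (38,0,85) mm in the base's frame, axes as the base's. Three steel pegs 14 mm wide, 14 mm high, chamfered, stand at x,y = (28,0), (-22,26), (-22,-26) mm from it. The jug is home when its origin is here and its axes agree
- dial_grip (a point): on the dial's axis, 30 mm off the panel, where to grip; z is the dial's axis, outward; turns with the dial. The dial: aluminium disc 56 mm across, 5 mm thick, with a grip bar 54 mm long, 16 mm wide, up to 38 mm off the panel, and a red pointer line on one half of the bar's top. The pointer lies along this point's x axis turned +0.7 rad about its z
- dial (a joint): dial angle in rad, 0 to 2.2, growing clockwise as seen looking at the panel; stays where it is left. At 0 the pointer is 0.7 rad to the left (+y of the base) of straight up the slope; at 1.4 it points at the big yellow mark, 0.7 rad to the right. White ticks every 0.2 rad before it
- stand: fixed white slanted draining stand, 125 x 125 mm: a plate sloping 25 degrees, its low edge at the front (-x), 16 mm lip at the front and 12 mm rails on both sides, plate surface 55 mm above the counter at its middle. Origin on the counter under the middle of the plate, where the jug's origin starts
- salt_mill: loose bystander: white and steel mill, 54 mm across, 145 mm high, origin centre of underside
- pepper_mill: loose bystander: dark wood and steel mill, 54 mm across, 145 mm high, origin centre of underside
- oil: loose bystander: amber bottle, 60 mm across, 190 mm high, origin centre of underside
- bowl: loose bystander: white bowl, 110 mm across, 45 mm high, origin centre of underside
- mug: loose bystander: blue mug, 80 mm across, 90 mm high, origin centre of underside
- jar: loose bystander: green glass jar with steel lid, 84 mm across, 120 mm high, origin centre of underside

How it is judged:
By the outcome, as a careful person would: the job done as asked, in the order asked, and still so for the second after the job is handed in, with the robot touching nothing.
It also fails if it takes over 64 s, if anything falls off the work surface, if the arm or the gripper's body presses on something with over 40 N, if the wrist force passes 120 N, or if a joint passes its speed limit or range.

## Working session

There is one attempt and no reset: what is moved stays moved. The work goes in short steps, Python scripts to look and compute and a tool call to move; the robot and the scene stay as the last step left them, time stands still between calls to the robot, and variables do not carry over. Pictures are saved under pics/ and viewed, at most 10 in all, crops included, and the job is handed in when it is done.

Besides the shell and the picture viewer there is one more tool, called after "Call:" as name(argument=value, ...), one argument or row to a line, values as JSON. apply_moves: Moves the arm, as the interface text tells. Its arguments: {"type":"object","properties":{"offset":{"type":"array"},"rot":{"type":"array"},"grip":{"type":"number"},"force":{"type":"number"}},"required":["offset","rot"]}

```bash
mkdir -p pics; ls; python3 - <<'E'
from bench import get_state,get_image
import cv2,numpy as np
print(get_state())
a=[]
for n in("scene","top"):
    im=get_image(n); cv2.imwrite(f"pics/{n}0.png",im["color"]); print(n,im["fx"],im["fy"],im["cx"],im["cy"],im["T"],[k for k in im])
E
```

```text
pics
{'t': 0.0, 'joint_pos': array([ 1.06421991,  0.62934193,  0.03843832,  1.51834083, -0.02700017,
        0.99625576, -0.01995799]), 'joint_vel': array([ 1.05941020e-03, -2.14507983e-03, -2.69459034e-05, -9.43410611e-04,
        1.29369292e-03,  2.10805558e-03, -1.55739400e-04]), 'effort': array([ 7.42917273e-04, -5.49724460e+01,  1.14359457e+00, -1.86631358e+01,
       -5.22467284e-02,  2.37952941e-02,  1.92352536e-04]), 'position': array([ 0.27707178, -0.58727917,  0.20456544]), 'orientation': array([ 9.75807279e-01,  2.18630554e-01, -2.09927774e-04, -8.89570892e-04]), 'contact_force': array([ 0.71871406, -0.38549088, -0.53409777]), 'wrist_torque': array([ 0.0065928 ,  0.03459781, -0.01729152]), 'grasp_force': 0.0, 'finger_gap': 1.0019632035802453}
scene 368.82716915794504 368.82716915794504 313.63061327013236 198.50576907457258 [[-0.66349999 -0.58718288  0.4636637   1.12372658]
 [ 0.74816467 -0.52417248  0.40680811  0.45514694]
 [ 0.004169    0.61681398  0.78709792  1.04999415]
 [ 0.          0.          0.          1.        ]] ['color', 'fx', 'fy', 'cx', 'cy', 'T']
top 476.4063267694592 476.4063267694592 320.30094890882395 199.52186881089156 [[ 0.01981791  0.9886399  -0.1489913   0.36433984]
 [-0.99975546  0.02105817  0.00675131  0.00975003]
 [ 0.0098121   0.14882107  0.98881546  1.74273178]
 [ 0.          0.          0.          1.        ]] ['color', 'fx', 'fy', 'cx', 'cy', 'T']
```

View pics/scene0.png

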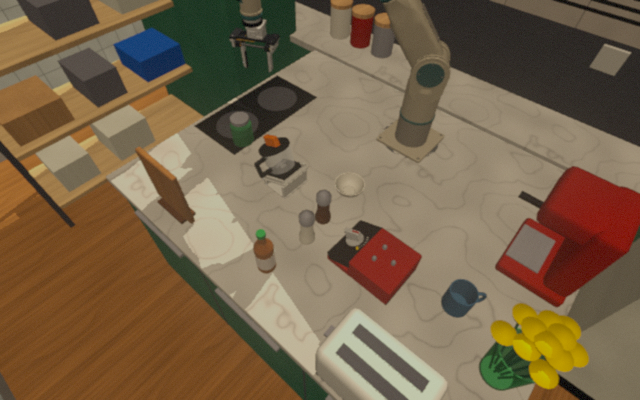

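View pics/top0.png

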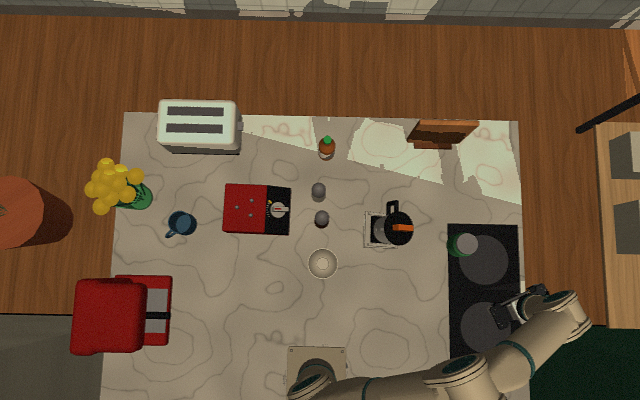

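The scene view shows the jug on its stand at about (280,160), the red base at (375,260), the mills at (307,225) and (323,205), and the bowl at (349,185). In the top view the base is at (257,209) with its dial at (279,210), so its front faces −y. The jug is at (395,228) with its orange bar at (402,227) and its handle towards +x, and it leans to −y.

```bash
cat > h.py <<'E'
import numpy as np,cv2
from scipy.optimize import minimize
from scipy.spatial.transform import Rotation as R
from bench import get_state,get_image,outline_of
def project(im,P,fish=False):
    T=im["T"]; c=(np.asarray(P)-T[:3,3])@T[:3,:3]; c=c*[1,-1,-1]
    if fish:
        r=np.linalg.norm(c[:,:2],axis=1)+1e-12; th=np.arctan2(r,c[:,2]); c2=c[:,:2]/r[:,None]*th[:,None]
    else: c2=c[:,:2]/c[:,2:]
    return c2*[im["fx"],im["fy"]]+[im["cx"],im["cy"]]
def box(x0,x1,y0,y1,z0,z1,n=2):
    g=np.meshgrid(*[np.linspace(a,b,n) for a,b in((x0,x1),(y0,y1),(z0,z1))]); return np.stack([a.ravel() for a in g],1)/1000
def cyl(r0,r1,z0,z1,n=40):
    a=np.linspace(0,2*np.pi,n,False); f=lambda r,z:np.stack([r*np.cos(a),r*np.sin(a),0*a+z],1)
    return np.vstack([f(r0,z0),f(r1,z1)])/1000
BASE=[np.array([[x,y,z] for y in(-85,85) for x,z in((-118,0),(115,0),(115,85),(-35,85),(-118,43))])/1000]
BAR=[box(-30,30,-10,10,118,154,4)]
BAR=[box(-30,30,-10,10,112,148,4)]  # jug 148 high; grip point 136 on bar
JUG=[box(-46,46,-46,46,0,20),cyl(46,55,20,100),cyl(57,57,100,112),BAR[0],box(-8,8,-98,-40,34,98)]
DECK=[box(-35,115,-85,85,85,85)]
S=4
def render(im,parts,Rm,t,fish=False):
    m=np.zeros((400*S,640*S),np.uint8)
    for p in parts:
        q=project(im,p@Rm.T+t,fish); q=((q+.5)*S-.5)
        cv2.fillConvexPoly(m,cv2.convexHull(np.round(q).astype(np.int32)),1)
    return m>0
def up(mask): return cv2.resize(mask.astype(np.float32),None,fx=S,fy=S,interpolation=cv2.INTER_LINEAR)>.5
def fit(obs,parts,pose,x0,step):
    """obs: list of (im,mask,fish); pose(x)->(R,t)"""
    U=[(im,up(m),f) for im,m,f in obs]
    def cost(x):
        c=0
        for im,m,f in U:
            r=render(im,parts,*pose(x),f); c+=1-(r&m).sum()/max(1,(r|m).sum())
        return c/len(U)
    s=np.vstack([x0]+[np.array(x0)+np.eye(len(x0))[i]*step[i] for i in range(len(x0))])
    r=minimize(cost,x0,method="Nelder-Mead",options=dict(initial_simplex=s,maxiter=150,xatol=1e-4,fatol=1e-5))
    return r.x,r.fun
def orange(c):
    h=cv2.cvtColor(c,cv2.COLOR_BGR2HSV); return cv2.inRange(h,(5,180,110),(16,255,255))>0
def upright(z): return lambda x:(R.from_euler("z",x[2]).as_matrix(),np.array([x[0],x[1],z]))
def jugpose(x):  # stand pose -> jug leaning 25 deg about stand y, top to -x
    return R.from_euler("z",x[2]).as_matrix()@R.from_euler("y",-25,degrees=True).as_matrix(),np.array([x[0],x[1],.055])
E
cat > a.py <<'E'
from h import *
I={n:get_image(n) for n in("scene","top")}
M=lambda l,n:outline_of(n,l)
for lab in("base","jug"):
    ob=[]
    for n in I:
        d=M(lab,n); print(lab,n,[(round(k["conf"],2),k["extent"]) for k in d][:3])
        if d: ob.append((I[n],d[0]["pixels"],False))
    g=[.62,.2,1.57] if lab=="base" else [.55,-.2,1.57]
    parts,pose=(BASE,upright(0)) if lab=="base" else (JUG,jugpose)
    for o in([ob[:1],ob[1:],ob]): print(fit(o,parts,pose,g,[.04,.04,.15]))
# bystanders from top and scene
H=dict(salt_mill=(27,145),pepper_mill=(27,145),oil=(30,190),bowl=(55,45),mug=(40,90),jar=(42,120))
for l,(r,h) in H.items():
    d=M(l,"top")
    if not d: print(l,"none");continue
    m=d[0]["pixels"]; v,u=np.argwhere(m).mean(0); im=I["top"]
    c=np.array([(u-im["cx"])/im["fx"],-(v-im["cy"])/im["fy"],-1])@im["T"][:3,:3].T
    t=(h/2000-im["T"][2,3])/c[2]; p=im["T"][:3,3]+c*t
    print(l,round(d[0]["conf"],2),p.round(3))
E
python3 a.py
```

```text
base scene [(0.91, [325.7, 222.0, 100.2, 79.7])]
base top [(0.75, [223.3, 183.4, 65.3, 52.9])]
(array([0.57838221, 0.22177012, 1.54426326]), np.float64(0.052775298709256346))
(array([0.58180546, 0.22336723, 1.54190823]), np.float64(0.05186576785648511))
(array([0.58058074, 0.22294224, 1.55625576]), np.float64(0.05397874344137071))
jug scene [(0.86, [250.3, 134.7, 48.5, 46.1])]
jug top [(0.85, [369.3, 200.3, 44.3, 43.4])]
(array([ 0.51181671, -0.22437137,  1.61012247]), np.float64(0.1343100827562912))
(array([ 0.51440745, -0.22101377,  1.55147484]), np.float64(0.05043668122270739))
(array([ 0.5142187 , -0.22155259,  1.56009179]), np.float64(0.09665353583921932))
salt_mill 0.75 [0.643 0.005 0.073]
pepper_mill 0.7 [ 0.545 -0.007  0.073]
oil 0.63 [ 0.799 -0.019  0.095]
bowl 0.63 [ 0.394 -0.014  0.022]
mug 0.95 [0.523 0.492 0.045]
jar 0.74 [ 0.47  -0.506  0.06 ]
```

```bash
cat > go.py <<'E'
from h import *
def rel(pos,Rt):
    s=get_state(); R0=R.from_quat(s["orientation"]); 
    o=R0.inv().apply(np.array(pos)-s["position"])*100; r=(R0.inv()*R.from_matrix(Rt)).as_rotvec()
    print("offset cm",o.round(2),"rot",r.round(3),"rows>=",np.ceil(max(np.linalg.norm(o)/6.25,np.degrees(np.linalg.norm(r))/10.7)))
def tool(zdir,ydir):
    z=np.array(zdir)/np.linalg.norm(zdir); y=np.array(ydir)-np.dot(ydir,z)*z; y/=np.linalg.norm(y)
    return np.stack([np.cross(y,z),y,z],1)
E
python3 - <<'E'
from go import *
Rj,t=jugpose([.5142,-.2213,1.555])
g=t+Rj@[0,0,.136]; print(g)
Rt=tool(-Rj[:,2],-Rj[:,1])
print(Rt); rel(g-Rt[:,2]*.15,Rt)
E
```

```text
[ 0.51329213 -0.27876891  0.17825786]
[[ 1.43157386e-02  9.99875241e-01  6.67553855e-03]
 [ 9.06194717e-01 -1.57956699e-02  4.22565536e-01]
 [ 4.22618262e-01  7.86096697e-19 -9.06307787e-01]]
offset cm [ 31.73 -12.2  -10.87] rot [ 0.243  0.39  -1.096] rows>= 7.0
```

Call:
apply_moves(
  offset=[
    [5,-2,-6],
    [15,-6,-10],
    [31.7,-12.2,-10.9],
    [31.7,-12.2,-10.9],
    [31.7,-12.2,-10.9],
    [31.7,-12.2,-10.9],
    [31.7,-12.2,-10.9],
    [31.7,-12.2,-10.9],
    [31.7,-12.2,-10.9],
    [31.7,-12.2,-10.9],
    [31.7,-12.2,-10.9],
    [31.7,-12.2,-10.9],
    [31.7,-12.2,-10.9],
  ],
  rot=[
    [0,0,0],
    [0.08,0.13,-0.36],
    [0.243,0.39,-1.096],
    [0.243,0.39,-1.096],
    [0.243,0.39,-1.096],
    [0.243,0.39,-1.096],
    [0.243,0.39,-1.096],
    [0.243,0.39,-1.096],
    [0.243,0.39,-1.096],
    [0.243,0.39,-1.096],
    [0.243,0.39,-1.096],
    [0.243,0.39,-1.096],
    [0.243,0.39,-1.096],
  ],
  grip=9.4,
)

```text
t: 2.33
position: [0.512, -0.3422, 0.3147]
orientation: [0.696, 0.685, 0.154, -0.152]
contact_force: [0.1, -0.8, -0.5]
finger_gap: 0.997
grasp_force: 0.0
```

```bash
python3 - <<'E'
from go import *
im=get_image("wrist"); cv2.imwrite("pics/w1.png",im["color"]); s=get_state(); print(s["position"],s["joint_pos"],im["fx"],im["T"].round(3))
m=orange(im["color"]); print(m.sum(),np.argwhere(m).mean(0))
top=get_image("top"); mt=orange(top["color"]); mt[:200]=0; mt[260:]=0; mt[:,:350]=0;mt[:,450:]=0
sc=get_image("scene")
ob=[(im,m,True)]
p=lambda x:jugpose(x)
print(fit(ob,BAR,p,[.5142,-.2213,1.555],[.02,.02,.1]))
np.save("jm.npy",m)
d=outline_of("wrist","jug"); print([(k["conf"],k["extent"]) for k in d])
if d: print(fit([(im,d[0]["pixels"],True)],JUG,p,[.5142,-.2213,1.555],[.02,.02,.1]))
Rj,t=jugpose([.5142,-.2213,1.555])
o=im["color"].copy()
for q in BAR+[JUG[2]]:
  for u,v in project(im,q@Rj.T+t,True): cv2.circle(o,(int(round(u)),int(round(v))),1,(255,0,255),-1)
cv2.imwrite("pics/w1o.png",o)
E
```

```text
[ 0.51201756 -0.34223684  0.31465878] [ 0.92390506  0.69766125 -0.37860773  1.1971553  -0.12101938  1.52997232
  0.60248112] 309.70691628693146 [[ 1.     0.016 -0.002  0.512]
 [-0.016  0.982 -0.186 -0.354]
 [-0.001  0.186  0.983  0.508]
 [ 0.     0.     0.     1.   ]]
1071 [179.18487395 323.6713352 ]
(array([ 0.51464089, -0.22022917,  1.55111292]), np.float64(0.12924302788844622))
[(0.75, [270.0, 128.5, 123.6, 99.4]), (0.28, [303.9, 0.0, 84.0, 26.9])]
(array([ 0.51438805, -0.22106008,  1.56172948]), np.float64(0.0316425291972815))
```

View pics/w1o.png

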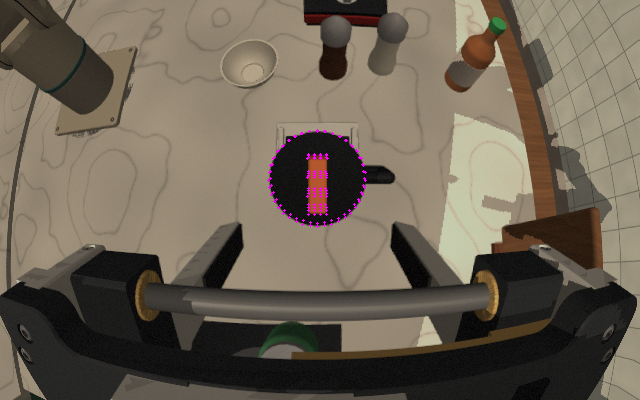

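The projected model lands on the orange bar (318,184) and the lid, which confirms the jug pose to about 1 mm. Next I descend along the jug axis.

```bash
python3 - <<'E'
from go import *
Rj,t=jugpose([.5144,-.2210,1.557])
Rt=tool(-Rj[:,2],-Rj[:,1])
rel(t+Rj@[0,0,.117],Rt)
E
```

```text
offset cm [ 0.02  0.06 16.94] rot [ 0.001 -0.    -0.002] rows>= 3.0
```

Call:
apply_moves(
  offset=[
    [0,0.1,5],
    [0,0.1,9],
    [0,0.1,12],
    [0,0.1,14],
    [0,0.1,15.5],
    [0,0.1,16.4],
    [0,0.1,16.8],
    [0,0.1,16.8],
    [0,0.1,16.8],
  ],
  rot=[
    [0,0,0],
    [0,0,0],
    [0,0,0],
    [0,0,0],
    [0,0,0],
    [0,0,0],
    [0,0,0],
    [0,0,0],
    [0,0,0],
  ],
)

```text
t: 3.65
position: [0.5144, -0.2718, 0.1627]
orientation: [0.696, 0.685, 0.154, -0.151]
contact_force: [-0.5, 0.9, -0.2]
finger_gap: 1.001
grasp_force: 0.0
```

Call:
apply_moves(
  offset=[
    [0,0,0],
    [0,0,0],
    [0,0,0],
    [0,0,0],
    [0,0,0],
    [0,0,0],
    [0,0,0],
    [0,0,0],
    [0,0,0],
    [0,0,0],
  ],
  rot=[
    [0,0,0],
    [0,0,0],
    [0,0,0],
    [0,0,0],
    [0,0,0],
    [0,0,0],
    [0,0,0],
    [0,0,0],
    [0,0,0],
    [0,0,0],
  ],
  grip=0,
  force=55,
)

```text
t: 4.9
position: [0.514, -0.2714, 0.1621]
orientation: [0.696, 0.685, 0.154, -0.152]
contact_force: [-0.3, -0.2, -1.3]
finger_gap: 0.212
grasp_force: 55.0
```

Call:
apply_moves(
  offset=[
    [0,0,-0.3],
    [0,0,-0.8],
    [0,0,-1.6],
    [0,0,-2.6],
    [0,0,-4],
    [0,0,-5.5],
    [0,0,-7],
    [0,0,-8],
    [0,0,-8],
  ],
  rot=[
    [0,0,0],
    [0,0,0],
    [0,0,0],
    [0,0,0],
    [0,0,0],
    [0,0,0],
    [0,0,0],
    [0,0,0],
    [0,0,0],
  ],
)

```text
t: 6.02
position: [0.5139, -0.3058, 0.2354]
orientation: [0.696, 0.685, 0.154, -0.151]
contact_force: [-0.8, 0.7, -5.7]
finger_gap: 0.212
grasp_force: 55.0
```

```bash
python3 - <<'E'
from go import *
im=get_image("scene"); cv2.imwrite("pics/s2.png",cv2.resize(im["color"][80:300,200:440],None,fx=2.5,fy=2.5))
s=get_state(); print(s["position"],s["contact_force"],s["wrist_torque"],s["joint_pos"])
Rt=tool([0,0,-1],[1,-.0138*-1*-1,0])
# upright above, keeping TCP but 5cm up, y to -0.20
rel([.52,-.25,.40],Rt)
rel([.5816,.261,.40],Rt)
E
```

```text
[ 0.51356556 -0.30516639  0.23483063] [ 0.0284273   0.35874426 -5.80649879] [-1.17314517  0.04097222  0.00443678] [ 0.9031356   0.71916765 -0.38431207  1.38842722 -0.12028813  1.31277582
  0.60672452]
offset cm [ 11.99   0.56 -12.63] rot [ 0.001 -0.436 -0.002] rows>= 3.0
offset cm [58.38  5.92  9.  ] rot [ 0.001 -0.436 -0.002] rows>= 10.0
```

View pics/s2.png

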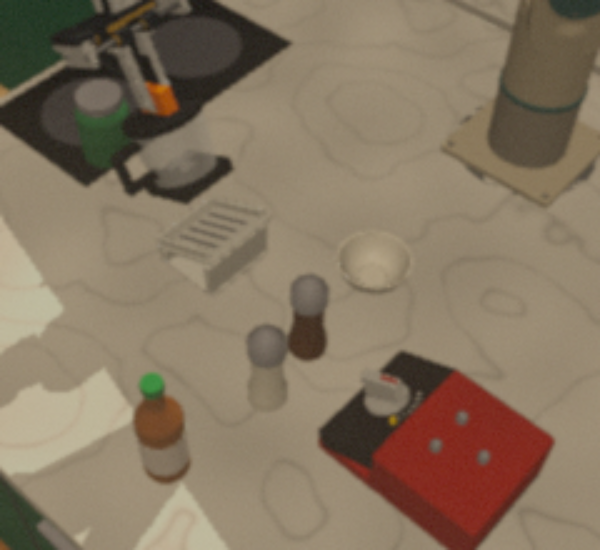

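The jug is held and clear of the stand, with the bar seen at (165,98) in the crop. The pegs show at (460,415), (435,445) and (485,458), the dial at (388,390) and the mills at (308,315) and (265,365). I will raise it, bring it upright, and stop short of the base to look at the pegs.

Call:
apply_moves(
  offset=[
    [1.5,0,-2],
    [4,0.2,-4.5],
    [7,0.3,-7.5],
    [10,0.4,-10.5],
    [12,0.6,-12.6],
    [15,0.9,-11.2],
    [19,1.4,-9.4],
    [23,1.8,-7.5],
    [27,2.3,-5.6],
    [31,2.8,-3.8],
    [35,3.2,-1.9],
    [38,3.5,-0.5],
    [39.2,3.7,0.1],
    [39.2,3.7,0.1],
    [39.2,3.7,0.1],
    [39.2,3.7,0.1],
  ],
  rot=[
    [0,-0.05,0],
    [0,-0.15,0],
    [0,-0.26,0],
    [0,-0.36,0],
    [0,-0.42,0],
    [0,-0.436,-0.002],
    [0,-0.436,-0.002],
    [0,-0.436,-0.002],
    [0,-0.436,-0.002],
    [0,-0.436,-0.002],
    [0,-0.436,-0.002],
    [0,-0.436,-0.002],
    [0,-0.436,-0.002],
    [0,-0.436,-0.002],
    [0,-0.436,-0.002],
    [0,-0.436,-0.002],
  ],
)

```text
t: 8.07
position: [0.556, 0.0481, 0.3994]
orientation: [0.713, 0.701, -0.0, 0.0]
contact_force: [0.3, -0.4, -6.4]
finger_gap: 0.21
grasp_force: 55.0
```

```bash
python3 - <<'E'
from go import *
im=get_image("wrist"); s=get_state(); print(s["position"],s["joint_pos"],R.from_quat(s["orientation"]).as_matrix().round(3))
import pickle; pickle.dump((im,s),open("w3.pkl","wb"))
Rb,t=upright(0)([.5806,.2227,1.552])
o=im["color"].copy()
P=np.array([[38+a,b,99] for a,b in((28,0),(-22,26),(-22,-26))]+[[-35,-85,85],[-35,85,85],[115,-85,85],[115,85,85]])/1000
for u,v in project(im,P@Rb.T+t,True): cv2.circle(o,(int(round(u)),int(round(v))),1,(255,0,255),-1); print(u,v)
cv2.imwrite("pics/w3.png",o)
d=outline_of("wrist","base"); print([(k["conf"],k["extent"]) for k in d])
E
```

```text
[0.55607117 0.04847831 0.39948978] [ 0.14057619  0.35979315 -0.41360463  1.45754924  0.14558254  1.35437461
 -0.2965702 ] [[ 0.016  1.     0.   ]
 [ 1.    -0.016 -0.   ]
 [-0.     0.    -1.   ]]
330.68400810548553 13.040536213750215
313.84430162256405 42.401923831672235
347.62849818420096 42.95316076038287
383.4415835299309 77.22124231652874
276.5255278459676 75.83244123142192
381.749844868584 -7.96935863523106
277.88013087714535 -9.961984014532788
[(0.93, [276.1, 1.4, 108.5, 126.5])]
```

View pics/w3.png

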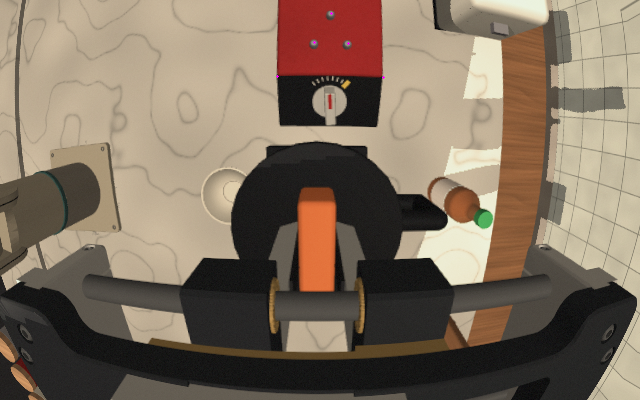

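The wrist view shows the pegs at about (330,14), (314,43) and (347,43), with the predicted points on top of them. The dial is at (329,102) with its red pointer nearly straight up the slope, and the yellow mark is at (346,84). The bar is held upright at (318,240).

```bash
python3 - <<'E'
from go import *
import pickle; im,s=pickle.load(open("w3.pkl","rb")); c=im["color"]
h=cv2.cvtColor(c,cv2.COLOR_BGR2HSV)
reg=np.zeros((400,640),bool); reg[4:60,295:365]=1
m=reg&(h[...,1]<140); n,l,st,ce=cv2.connectedComponentsWithStats(m.astype(np.uint8)); print(st[1:],ce[1:])
pg=[cyl(7,7,85,99)+np.array([38+a,b,0])/1000 for a,b in((28,0),(-22,26),(-22,-26))]
print("pegs",fit([(im,m,True)],pg,upright(0),[.5806,.2227,1.552],[.006,.006,.03]))
red=np.zeros((400,640),bool); red[:80,265:395]=(((h[...,0]<8)|(h[...,0]>172))&(h[...,1]>140))[:80,265:395]; red|=m
print("deck",fit([(im,red,True)],DECK,upright(0),[.5806,.2227,1.552],[.006,.006,.03]))
top=get_image("top");sc=get_image("scene")
# pegs in top & scene
for nm,I in(("top",top),("scene",sc)):
    H=cv2.cvtColor(I["color"],cv2.COLOR_BGR2HSV); Rb,t=upright(0)([.5806,.2227,1.552])
    r=np.zeros((400,640),np.uint8); cv2.fillConvexPoly(r,cv2.convexHull(project(I,(np.array([[-5,-50,85],[-5,50,85],[85,-50,85],[85,50,85]])/1000)@Rb.T+t).round().astype(np.int32)),1)
    mm=(r>0)&(H[...,1]<150)
    print(nm,mm.sum(),fit([(I,mm,False)],pg,upright(0),[.5806,.2227,1.552],[.006,.006,.03]))
# jug in hand
zt=s["position"][2]-.117
for nm,I,f in(("wrist",im,True),("top",top,False),("scene",sc,False)):
    d=outline_of(nm,"jug")
    if d and nm!="wrist": print("jug",nm,d[0]["conf"],fit([(I,d[0]["pixels"],f)],JUG,upright(zt),[s["position"][0],s["position"][1],1.555],[.01,.01,.05]))
    o=orange(I["color"]); 
    if nm!="wrist":
        u,v=project(I,[[s["position"][0],s["position"][1],.42]])[0]; k=np.zeros_like(o); k[int(v)-25:int(v)+25,int(u)-25:int(u)+25]=1; o&=k
        print(nm,"orange",o.sum())
# upper surface edge of black lid in wrist: left/right edges
E
```

```text
[[326  10   9  10  70]
 [309  39   9  10  68]
 [343  40   9   9  66]] [[329.95714286  14.82857143]
 [313.36764706  43.63235294]
 [346.75757576  44.24242424]]
pegs (array([0.58036697, 0.22199333, 1.56027578]), np.float64(0.18504531722054385))
deck (array([0.57970949, 0.22405712, 1.55538015]), np.float64(0.02016294382074635))
top 39 (array([0.5799481 , 0.22444577, 1.55452324]), np.float64(0.2833530106257379))
scene 82 (array([0.58060792, 0.22305238, 1.55144227]), np.float64(0.15234899328859064))
top orange 0
jug scene 0.89 (array([0.55808499, 0.04971477, 1.62021896]), np.float64(0.13918403763484466))
scene orange 167
```

Call:
apply_moves(
  offset=[
    [2,0.2,0],
    [5,0.5,0],
    [9,0.9,0],
    [13,1.3,0],
    [17,1.7,0],
    [20,2,0],
    [21.27,2.14,0.5],
    [21.27,2.14,3],
    [21.27,2.14,6],
    [21.27,2.14,9],
    [21.27,2.14,12],
    [21.27,2.14,14.5],
    [21.27,2.14,16],
    [21.27,2.14,16.5],
    [21.27,2.14,16.5],
    [21.27,2.14,16.5],
    [21.27,2.14,16.5],
  ],
  rot=[
    [0,0,0],
    [0,0,0],
    [0,0,0],
    [0,0,0],
    [0,0,0],
    [0,0,0],
    [0,0,0],
    [0,0,0],
    [0,0,0],
    [0,0,0],
    [0,0,0],
    [0,0,0],
    [0,0,0],
    [0,0,0],
    [0,0,0],
    [0,0,0],
    [0,0,0],
  ],
)

```text
t: 10.55
position: [0.5809, 0.2626, 0.2354]
orientation: [0.712, 0.702, 0.001, 0.0]
contact_force: [0.1, -0.3, -5.8]
finger_gap: 0.209
grasp_force: 55.0
```

```bash
python3 - <<'E'
from go import *
im=get_image("scene");s=get_state()
print(s["position"],s["contact_force"],R.from_quat(s["orientation"]).as_matrix().round(4).tolist())
rel([.5809,.2608,s["position"][2]],tool([0,0,-1],[1,-.0158,0]))
ob=[]
for nm in("scene","top"):
    I=get_image(nm); d=outline_of(nm,"jug")
    print(nm,[k["conf"] for k in d])
    if d: print(fit([(I,d[0]["pixels"],False)],JUG,upright(s["position"][2]-.1184),[.5809,.2608,1.555],[.01,.01,.05]))
o=im["color"]; cv2.imwrite("pics/s4.png",cv2.resize(o[190:310,310:450],None,fx=5,fy=5,interpolation=cv2.INTER_CUBIC))
E
```

```text
[0.58075554 0.26261198 0.23530016] [ 0.75017558 -0.84185607 -5.59776052] [[0.0136, 0.9999, 0.0016], [0.9999, -0.0136, 0.0008], [0.0009, 0.0015, -1.0]]
offset cm [-0.18  0.02 -0.  ] rot [ 0.002 -0.001  0.002] rows>= 1.0
scene [0.88]
(array([0.58109788, 0.26194999, 1.57060339]), np.float64(0.23143855000903235))
top [0.6, 0.56]
(array([0.5809, 0.2608, 1.555 ]), np.float64(1.0))
```

View pics/s4.png

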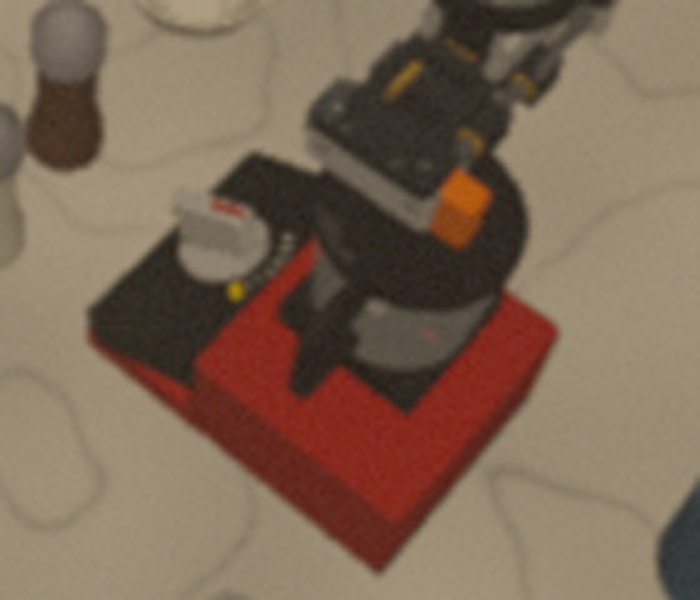

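The jug is upright over the pegs, with its foot at about (360,350) in the crop. I will correct by 1.8 mm and go down slowly.

Call:
apply_moves(
  offset=[
    [-0.17,0.02,0.2],
    [-0.17,0.02,0.5],
    [-0.17,0.02,0.8],
    [-0.17,0.02,1.0],
    [-0.17,0.02,1.0],
    [-0.17,0.02,1.0],
  ],
  rot=[
    [0.002,-0.001,0.002],
    [0.002,-0.001,0.002],
    [0.002,-0.001,0.002],
    [0.002,-0.001,0.002],
    [0.002,-0.001,0.002],
    [0.002,-0.001,0.002],
  ],
)

```text
t: 11.55
position: [0.5807, 0.2608, 0.2247]
orientation: [0.713, 0.702, -0.001, -0.0]
contact_force: [-0.2, -0.0, -5.1]
finger_gap: 0.212
grasp_force: 55.0
```

Call:
apply_moves(
  offset=[
    [0,0,0.2],
    [0,0,0.4],
    [0,0,0.6],
    [0,0,0.8],
    [0,0,1.0],
    [0,0,1.0],
    [0,0,1.0],
  ],
  rot=[
    [0,0,0],
    [0,0,0],
    [0,0,0],
    [0,0,0],
    [0,0,0],
    [0,0,0],
    [0,0,0],
  ],
)

```text
t: 12.42
position: [0.5807, 0.2608, 0.2147]
orientation: [0.713, 0.702, -0.001, -0.0]
contact_force: [0.7, -0.1, -5.1]
finger_gap: 0.208
grasp_force: 55.0
```

Call:
apply_moves(
  offset=[
    [0,0,0.15],
    [0,0,0.3],
    [0,0,0.45],
    [0,0,0.6],
    [0,0,0.75],
    [0,0,0.85],
    [0,0,0.85],
    [0,0,0.85],
  ],
  rot=[
    [0,0,0],
    [0,0,0],
    [0,0,0],
    [0,0,0],
    [0,0,0],
    [0,0,0],
    [0,0,0],
    [0,0,0],
  ],
)

```text
t: 13.42
position: [0.5807, 0.2608, 0.2062]
orientation: [0.713, 0.702, -0.001, -0.0]
contact_force: [0.4, -0.3, -5.6]
finger_gap: 0.208
grasp_force: 55.0
```

Free so far, so about 3 mm remains.

Call:
apply_moves(
  offset=[
    [0,0,0.08],
    [0,0,0.16],
    [0,0,0.22],
    [0,0,0.27],
    [0,0,0.27],
    [0,0,0.27],
  ],
  rot=[
    [0,0,0],
    [0,0,0],
    [0,0,0],
    [0,0,0],
    [0,0,0],
    [0,0,0],
  ],
)

```text
t: 14.18
position: [0.5806, 0.2607, 0.2036]
orientation: [0.713, 0.702, -0.001, -0.0]
contact_force: [0.8, -0.8, -4.3]
finger_gap: 0.211
grasp_force: 55.0
```

Call:
apply_moves(
  offset=[
    [0,0,0.05],
    [0,0,0.1],
    [0,0,0.1],
    [0,0,0.1],
  ],
  rot=[
    [0,0,0],
    [0,0,0],
    [0,0,0],
    [0,0,0],
  ],
)

```text
t: 14.68
position: [0.5805, 0.2606, 0.2035]
orientation: [0.713, 0.702, -0.001, -0.0]
contact_force: [-3.9, -2.9, 5.5]
finger_gap: 0.208
grasp_force: 55.0
```

Contact comes at the expected home height (0.2035 against 0.2034). I release and retreat up.

Call:
apply_moves(
  offset=[
    [0,0,-0.05],
    [0,0,-0.05],
    [0,0,-0.05],
    [0,0,-0.05],
    [0,0,-0.05],
    [0,0,-0.05],
  ],
  rot=[
    [0,0,0],
    [0,0,0],
    [0,0,0],
    [0,0,0],
    [0,0,0],
    [0,0,0],
  ],
  grip=6,
  force=20,
)

```text
t: 15.42
position: [0.5806, 0.2607, 0.2029]
orientation: [0.713, 0.702, -0.001, -0.0]
contact_force: [-0.2, 0.2, -0.6]
finger_gap: 0.638
grasp_force: 0.0
```

Call:
apply_moves(
  offset=[
    [0,0,-1],
    [0,0,-2.5],
    [0,0,-5],
    [0,0,-8],
    [-2,0,-12],
    [-6,0,-15],
    [-10,0,-16],
    [-14,0,-16],
    [-14,0,-16],
    [-14,0,-16],
  ],
  rot=[
    [0,0,0],
    [0,0,0],
    [0,0,0],
    [0,0,0],
    [0,0,0],
    [0,0,0],
    [0,0,0],
    [0,0,0],
    [0,0,0],
    [0,0,0],
  ],
)

```text
t: 16.68
position: [0.5786, 0.1219, 0.3639]
orientation: [0.712, 0.702, 0.0, -0.0]
contact_force: [-0.2, 0.5, -0.8]
finger_gap: 0.64
grasp_force: 0.0
```

```bash
python3 - <<'E'
from go import *
import pickle
im=get_image("wrist");s=get_state(); pickle.dump((im,s),open("w5.pkl","wb"))
print(s["position"],s["contact_force"],s["joint_pos"])
for z in(.085,.099): 
    d=outline_of("wrist","jug") if z==.085 else d
    if d: print(z,d[0]["conf"],fit([(im,d[0]["pixels"],True)],JUG,upright(z),[.5809,.2608,1.555],[.01,.01,.05]))
o=im["color"]
Rb,t=upright(0)([.5803,.2228,1.555]); n=np.array([-np.sin(np.radians(25)),0,np.cos(np.radians(25))])
u,v=project(im,[Rb@(np.array([-.074,0,.063])+n*.0)+t],True)[0]; print(u,v)
cv2.imwrite("pics/w5.png",cv2.resize(o[max(0,int(v)-130):int(v)+70,int(u)-100:int(u)+100],None,fx=3,fy=3,interpolation=cv2.INTER_CUBIC))
E
```

```text
[0.5785001  0.12250713 0.36365286] [ 0.03858288 -0.3693896   1.02174879] [ 0.02078165  0.4393029  -0.43816132  1.43751493  0.18692778  1.30674076
 -0.44337072]
0.085 0.3 (array([0.5809, 0.2608, 1.555 ]), np.float64(1.0))
0.099 0.3 (array([0.5809, 0.2608, 1.555 ]), np.float64(1.0))
316.85001533137677 146.74463188595678
```

View pics/w5.png

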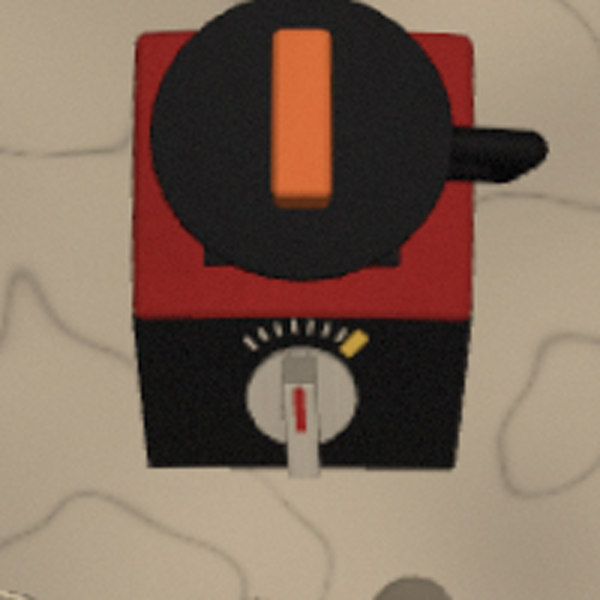

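The jug sits on the base with its lid centred at (300,140) in the crop and is standing free. The dial is at (302,400), its red pointer at (300,410) is almost straight up the slope, and the yellow mark is at (353,343). I measure the pointer angle.

```bash
cat > dial.py <<'E'
from go import *
a=np.radians(25)
Rb,tb=upright(0)([.5803,.2228,1.555])
n=Rb@np.array([-np.sin(a),0,np.cos(a)]); up_=Rb@np.array([np.cos(a),0,np.sin(a)]); left=Rb@np.array([0,1,0])
C=Rb@np.array([-.074,0,.063])+tb
def ray(im,u,v):
    x,y=(u-im["cx"])/im["fx"],(v-im["cy"])/im["fy"]; r=np.hypot(x,y)+1e-12
    d=np.array([np.sin(r)*x/r,-np.sin(r)*y/r,-np.cos(r)]); return im["T"][:3,:3]@d
def toplane(im,pts,h):
    o=im["T"][:3,3]; P=[]
    for u,v in pts:
        d=ray(im,u,v); q=o+d*(((C+n*h-o)@n)/(d@n))-C; P.append([q@up_,q@left])
    return np.array(P)*1000
def pointer(im):
    u,v=project(im,[C+n*.038],True)[0]; h=cv2.cvtColor(im["color"],cv2.COLOR_BGR2HSV)
    m=((h[...,0]<8)|(h[...,0]>172))&(h[...,1]>110); k=np.zeros_like(m); k[int(v)-17:int(v)+17,int(u)-17:int(u)+17]=1; m&=k
    lab=cv2.connectedComponentsWithStats(m.astype(np.uint8)); i=1+np.argmax(lab[2][1:,4]); m=lab[1]==i
    P=toplane(im,np.argwhere(m)[:,::-1],.038); c=P.mean(0); w,V=np.linalg.eigh(np.cov((P-c).T)); d=V[:,1]*np.sign(V[:,1]@c)
    print("npix",m.sum(),"centroid up,left mm",c.round(1),"pca left-angle",np.arctan2(d[1],d[0]).round(3),"centroid left-angle",np.arctan2(c[1],c[0]).round(3),"=> dial ",(0.7-np.arctan2(d[1],d[0])).round(3),(0.7-np.arctan2(c[1],c[0])).round(3))
    return c
E
python3 - <<'E'
from dial import *
import pickle; im,s=pickle.load(open("w5.pkl","rb"))
pointer(im)
h=cv2.cvtColor(im["color"],cv2.COLOR_BGR2HSV); y=cv2.inRange(h,(18,110,100),(35,255,255))>0
y[:90]=0;y[170:]=0;y[:,:280]=0;y[:,350:]=0
P=toplane(im,np.argwhere(y)[:,::-1],.0); print("yellow",y.sum(),P.mean(0),np.arctan2(P.mean(0)[1],P.mean(0)[0]))
# disc centre check: bright grey blob
for q in(.6,.65,.7):
    # bar dir at left-angle th
    th=.7-q; b=np.cos(th)*up_+np.sin(th)*left; y_=np.cross(n,b)  # closing dir
    Rt=tool(-n,-y_ if y_[0]<0 else y_)
    print(q); rel(C+n*.10,Rt); rel(C+n*.011,Rt)
E
```

```text
npix 52 centroid up,left mm [13.5  1.8] pca left-angle 0.048 centroid left-angle 0.13 => dial  0.652 0.57
yellow 51 [ 29.3266555  -25.18116972] -0.7094912490597315
0.6
offset cm [-1.63  0.05 20.98] rot [-0.024  0.435 -0.096] rows>= 4.0
offset cm [ 2.13  0.07 29.04] rot [-0.024  0.435 -0.096] rows>= 5.0
0.65
offset cm [-1.63  0.05 20.98] rot [-0.013  0.436 -0.047] rows>= 4.0
offset cm [ 2.13  0.07 29.04] rot [-0.013  0.436 -0.047] rows>= 5.0
0.7
offset cm [-1.63  0.05 20.98] rot [-0.002  0.436  0.002] rows>= 4.0
offset cm [ 2.13  0.07 29.04] rot [-0.002  0.436  0.002] rows>= 5.0
```

```bash
cat > clr.py <<'E'
from dial import *
from scipy.spatial import cKDTree
mills={}
I={k:get_image(k) for k in("top","scene")}
for l,g in(("salt_mill",[.643,.005]),("pepper_mill",[.545,-.007])):
    ob=[]
    for k in I:
        d=outline_of(k,l); u,v=project(I[k],[[*g,.07]])[0]
        d=[q for q in d if abs(q["extent"][0]+q["extent"][2]/2-u)<12 and abs(q["extent"][1]+q["extent"][3]/2-v)<15]
        if d: ob.append((I[k],d[0]["pixels"],False))
    for o in ob: x,f=fit([o],[cyl(27,27,0,145)],lambda x:(np.eye(3),np.array([x[0],x[1],0])),g,[.01,.01]); print(l,x.round(4),round(f,3))
    mills[l]=fit(ob,[cyl(27,27,0,145)],lambda x:(np.eye(3),np.array([x[0],x[1],0])),g,[.01,.01])[0]; print(l,mills[l].round(4))
def bodypts(q,phi,h=.030):
    th=.7-q; b=np.cos(th)*up_+np.sin(th)*left; back=n*np.cos(phi)+b*np.sin(phi); y_=np.cross(n,b); y_=y_ if y_[0]>0 else -y_
    Rt=tool(-back,y_); g=C+n*h
    B=box(-37.5,37.5,-88.5,88.5,-250,-78,23); return B@Rt.T+g,Rt,g
def sdcyl(P,c,r,z0,z1):
    dr=np.hypot(*(P[:,:2]-c).T)-r; dz=np.maximum(z0-P[:,2],P[:,2]-z1); return np.where((dr<0)&(dz<0),np.maximum(dr,dz),np.hypot(np.maximum(dr,0),np.maximum(dz,0))).min()
J=(Rb@np.array([.038,0,.085])+tb)[:2]
if __name__=="__main__":
  for phi in(-10,0,5,10,15,20):
    for q in(.63,1.0,1.2,1.4):
        P=bodypts(q,np.radians(phi))[0]
        print(phi,q,{k:round(1000*sdcyl(P,c,.027,0,.145),1) for k,c in mills.items()},"jug",round(1000*min(sdcyl(P,J,.057,.085,.197),sdcyl(P,J,.03,.085,.233)),1))
E
python3 clr.py
```

```text
salt_mill [0.6386 0.0055] 0.231
salt_mill [0.6481 0.0079] 0.285
salt_mill [0.6446 0.0047]
pepper_mill [ 0.545  -0.0058] 0.175
pepper_mill [ 0.5542 -0.0038] 0.241
pepper_mill [ 0.5487 -0.0078]
-10 0.63 {'salt_mill': np.float64(20.6), 'pepper_mill': np.float64(25.3)} jug 81.4
-10 1.0 {'salt_mill': np.float64(-3.2), 'pepper_mill': np.float64(30.5)} jug 75.6
-10 1.2 {'salt_mill': np.float64(-8.3), 'pepper_mill': np.float64(26.7)} jug 64.7
-10 1.4 {'salt_mill': np.float64(-0.8), 'pepper_mill': np.float64(18.7)} jug 49.0
0 0.63 {'salt_mill': np.float64(37.6), 'pepper_mill': np.float64(43.6)} jug 66.3
0 1.0 {'salt_mill': np.float64(9.0), 'pepper_mill': np.float64(49.0)} jug 60.6
0 1.2 {'salt_mill': np.float64(-1.8), 'pepper_mill': np.float64(45.4)} jug 49.6
0 1.4 {'salt_mill': np.float64(-0.3), 'pepper_mill': np.float64(37.3)} jug 34.1
5 0.63 {'salt_mill': np.float64(45.5), 'pepper_mill': np.float64(51.9)} jug 58.8
5 1.0 {'salt_mill': np.float64(17.2), 'pepper_mill': np.float64(57.3)} jug 53.1
5 1.2 {'salt_mill': np.float64(4.0), 'pepper_mill': np.float64(53.9)} jug 42.1
5 1.4 {'salt_mill':
[... 330 characters left out ...]
oat64(1.7), 'pepper_mill': np.float64(53.9)} jug 19.3
15 0.63 {'salt_mill': np.float64(59.7), 'pepper_mill': np.float64(66.6)} jug 44.0
15 1.0 {'salt_mill': np.float64(31.5), 'pepper_mill': np.float64(71.9)} jug 38.3
15 1.2 {'salt_mill': np.float64(15.9), 'pepper_mill': np.float64(68.7)} jug 27.4
15 1.4 {'salt_mill': np.float64(4.2), 'pepper_mill': np.float64(61.2)} jug 12.2
20 0.63 {'salt_mill': np.float64(66.9), 'pepper_mill': np.float64(73.7)} jug 36.8
20 1.0 {'salt_mill': np.float64(38.5), 'pepper_mill': np.float64(79.1)} jug 31.2
20 1.2 {'salt_mill': np.float64(22.2), 'pepper_mill': np.float64(75.8)} jug 20.3
20 1.4 {'salt_mill': np.float64(9.2), 'pepper_mill': np.float64(68.1)} jug 5.2
```

```bash
cat > poke.py <<'E'
from dial import *
RT=tool(-n,-left)
def pt(s,r,h): return C+(s*up_-r*left+h*n)/1000
E
python3 - <<'E'
from poke import *
print(RT.round(3).tolist())
for a in((22,-32,90),(22,-32,14)): print(a,pt(*a)); rel(pt(*a),RT)
E
```

```text
[[0.014, 1.0, 0.007], [0.906, -0.016, 0.423], [0.423, 0.0, -0.906]]
(22, -32, 90) [0.54684926 0.13122008 0.1538653 ]
offset cm [ 0.95 -3.15 20.91] rot [-0.002  0.437  0.001] rows>= 4.0
(22, -32, 14) [0.5473566  0.16333506 0.08498591]
offset cm [ 4.16 -3.13 27.79] rot [-0.002  0.437  0.001] rows>= 5.0
```

A gripped turn would swing the gripper body into the salt mill. Instead I will push the bar's upper half sideways with closed fingers and keep the tool orientation fixed.

Call:
apply_moves(
  offset=[
    [-1,-0.5,3],
    [-1,-1.5,7],
    [-0.5,-2.5,11],
    [0,-3.1,15],
    [0.6,-3.1,18],
    [0.95,-3.15,20.9],
    [0.95,-3.15,20.9],
    [0.95,-3.15,20.9],
  ],
  rot=[
    [0,0.1,0],
    [0,0.25,0],
    [0,0.4,0],
    [-0.002,0.437,0.001],
    [-0.002,0.437,0.001],
    [-0.002,0.437,0.001],
    [-0.002,0.437,0.001],
    [-0.002,0.437,0.001],
  ],
  grip=0,
  force=20,
)

```text
t: 18.08
position: [0.5478, 0.1309, 0.155]
orientation: [0.696, 0.685, 0.155, -0.151]
contact_force: [-0.9, 1.0, -0.2]
finger_gap: 0.003
grasp_force: 0.0
```

```bash
python3 - <<'E'
from poke import *
im=get_image("wrist"); print(get_state()["finger_gap"],get_state()["joint_pos"].round(2)); pointer(im); rel(pt(22,-32,14),RT)
u,v=project(im,[C],True)[0]; print(u,v)
h=cv2.cvtColor(im["color"],cv2.COLOR_BGR2HSV); y=cv2.inRange(h,(18,110,100),(35,255,255))>0
k=np.zeros_like(y); k[int(v)-75:int(v)+75,int(u)-75:int(u)+75]=1; y&=k
P=toplane(im,np.argwhere(y)[:,::-1],0); print(len(P),P.mean(0),np.arctan2(*P.mean(0)[::-1]))
cv2.imwrite("pics/w6.png",cv2.resize(im["color"][int(v)-100:int(v)+100,int(u)-100:int(u)+100],None,fx=3,fy=3,interpolation=cv2.INTER_CUBIC))
E
```

```text
0.008914644709218827 [ 0.38  0.66 -0.59  1.88 -0.15  0.64  0.01]
npix 102 centroid up,left mm [8.5 1.3] pca left-angle 0.042 centroid left-angle 0.152 => dial  0.658 0.548
offset cm [-0.03 -0.15  7.75] rot [ 0.003 -0.    -0.   ] rows>= 2.0
349.87792517759647 220.7819562846529
186 [  2.44838683 -10.31123025] -1.337665215360847
```

View pics/w6.png

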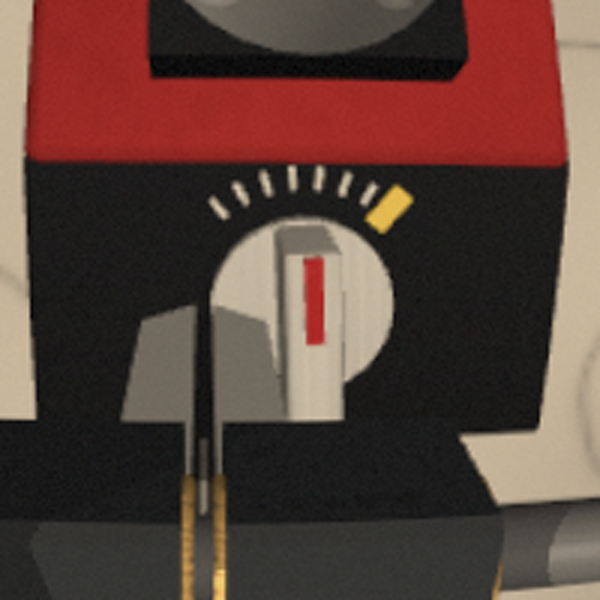

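The view shows the pointer at (314,300), nearly straight up, with the yellow mark at (390,208). The closed fingers sit left of the bar, and the jug foot is flat on the deck. I descend beside the bar.

Call:
apply_moves(
  offset=[
    [0,-0.15,2],
    [0,-0.15,4],
    [0,-0.15,6],
    [0,-0.15,7.2],
    [0,-0.15,7.7],
    [0,-0.15,7.7],
    [0,-0.15,7.7],
  ],
  rot=[
    [0.003,0,0],
    [0.003,0,0],
    [0.003,0,0],
    [0.003,0,0],
    [0.003,0,0],
    [0.003,0,0],
    [0.003,0,0],
  ],
)

```text
t: 19.0
position: [0.5466, 0.163, 0.0848]
orientation: [0.696, 0.685, 0.154, -0.152]
contact_force: [0.4, -0.2, -0.3]
finger_gap: 0.005
grasp_force: 0.0
```

Call:
apply_moves(
  offset=[
    [0,0.2,0],
    [0,0.5,0],
    [0.1,0.8,0],
    [0.2,1.1,0],
    [0.25,1.3,0],
    [0.3,1.5,0],
    [0.35,1.7,0],
    [0.4,1.8,0],
    [0.4,1.8,0],
  ],
  rot=[
    [0,0,0],
    [0,0,0],
    [0,0,0],
    [0,0,0],
    [0,0,0],
    [0,0,0],
    [0,0,0],
    [0,0,0],
    [0,0,0],
  ],
)

```text
t: 20.12
position: [0.5633, 0.1669, 0.0858]
orientation: [0.696, 0.685, 0.153, -0.153]
contact_force: [-4.3, -1.1, 1.9]
finger_gap: 0.008
grasp_force: 2.0
```

```bash
python3 - <<'E'
from poke import *
im=get_image("wrist"); s=get_state(); print(s["contact_force"]); d=s["position"]-C; print("s,r,h",(np.array([d@up_,-d@left,d@n])*1000).round(1)); pointer(im); rel(pt(28.5,-5.7,14),RT)
u,v=project(im,[C],True)[0]
cv2.imwrite("pics/w7.png",cv2.resize(im["color"][int(v)-100:int(v)+100,int(u)-100:int(u)+100],None,fx=3,fy=3,interpolation=cv2.INTER_CUBIC))
E
```

```text
[-3.98192765 -0.1166006   2.64460056]
s,r,h [ 25.8 -15.9  13.2]Traceback (most recent call last):
  File "<stdin>", line 2, in <module>
  File "dial.py", line 17, in pointer
    lab=cv2.connectedComponentsWithStats(m.astype(np.uint8)); i=1+np.argmax(lab[2][1:,4]); m=lab[1]==i
                                                                  ~~~~~~~~~^^^^^^^^^^^^^^
    return _wrapfunc(a, 'argmax', axis=axis, out=out, **kwds)
    return bound(*args, **kwds)
ValueError: attempt to get argmax of an empty sequence
```

The fingers are in contact at 4 N. I continue to just short of the mark, then back off and look.

Call:
apply_moves(
  offset=[
    [0.05,0.2,0],
    [0.1,0.4,0],
    [0.15,0.6,0],
    [0.2,0.75,0],
    [0.2,0.75,0],
    [0.2,0.75,0],
  ],
  rot=[
    [0,0,0],
    [0,0,0],
    [0,0,0],
    [0,0,0],
    [0,0,0],
    [0,0,0],
  ],
)

```text
t: 20.92
position: [0.5722, 0.1686, 0.0868]
orientation: [0.696, 0.685, 0.154, -0.153]
contact_force: [-3.0, 1.5, -1.1]
finger_gap: 0.006
grasp_force: 1.2
```

Call:
apply_moves(
  offset=[
    [0,-0.5,0],
    [0,-1.5,0],
    [0,-2.5,-2],
    [0,-2.5,-5],
    [0,-2.5,-7.6],
    [0,-2.5,-7.6],
    [0,-2.5,-7.6],
  ],
  rot=[
    [0,0,0],
    [0,0,0],
    [0,0,0],
    [0,0,0],
    [0,0,0],
    [0,0,0],
    [0,0,0],
  ],
)

```text
t: 21.8
position: [0.5459, 0.1366, 0.1552]
orientation: [0.696, 0.685, 0.153, -0.153]
contact_force: [-0.6, -0.1, 0.6]
finger_gap: 0.005
grasp_force: 0.0
```

```bash
cat > look.py <<'E'
from poke import *
import sys
im=get_image("wrist"); s=get_state(); d=s["position"]-C; print("s,r,h",(np.array([d@up_,-d@left,d@n])*1000).round(1)); 
u,v=project(im,[C],True)[0]
cv2.imwrite(sys.argv[1],cv2.resize(im["color"][int(v)-100:int(v)+100,int(u)-100:int(u)+100],None,fx=3,fy=3,interpolation=cv2.INTER_CUBIC))
pointer(im)
E
python3 look.py pics/w8.png
```

```text
s,r,h [ 27.5 -33.3  88.6]
npix 133 centroid up,left mm [ 7.3 -6.3] pca left-angle -0.713 centroid left-angle -0.71 => dial  1.413 1.41
```

View pics/w8.png

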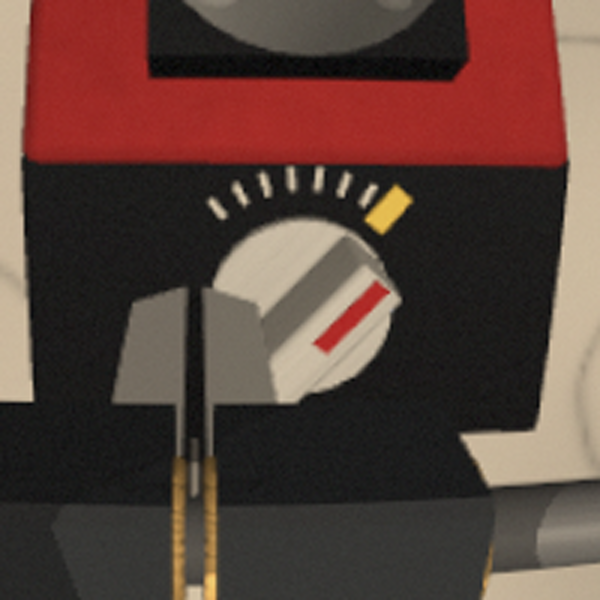

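The pointer (350,318) now aims at about the yellow mark (390,208). I cross-check by measuring the mark and ticks in the same view.

```bash
python3 - <<'E'
from poke import *
im=get_image("wrist"); pointer(im)
u,v=project(im,[C],True)[0]; print(u,v)
h=cv2.cvtColor(im["color"],cv2.COLOR_BGR2HSV)
k=np.zeros((400,640),bool); k[int(v)-45:int(v)-18,int(u)-45:int(u)+45]=1
y=k&(cv2.inRange(h,(18,110,100),(35,255,255))>0); w=k&(cv2.inRange(h,(0,0,100),(180,90,255))>0)
def rep(m,name):
    P=toplane(im,np.argwhere(m)[:,::-1],0); c=P.mean(0); _,V=np.linalg.eigh(np.cov((P-c).T)); d=V[:,1]*np.sign(V[:,1]@c)
    print(name,len(P),c.round(1),"pos",np.arctan2(c[1],c[0]).round(3),"pca",np.arctan2(d[1],d[0]).round(3)); return c
cs=[rep(y,"yellow")]
N,l,st,ce=cv2.connectedComponentsWithStats(w.astype(np.uint8))
for i in range(1,N):
    if 8<st[i,4]<80: cs.append(rep(l==i,"tick"))
# disc: light grey hull fit for centre
E
```

```text
npix 127 centroid up,left mm [ 7.2 -6.3] pca left-angle -0.714 centroid left-angle -0.716 => dial  1.414 1.416
352.93344084395625 227.11376875502071
yellow 134 [ 30.  -25.4] pos -0.702 pca -0.667
tick 25 [39.3  4.6] pos 0.118 pca 0.067
tick 23 [39.3 -3.5] pos -0.09 pca -0.084
tick 23 [37.7 12.3] pos 0.315 pca 0.267
tick 25 [ 37.9 -11.4] pos -0.293 pca -0.372
tick 26 [34.7 19.8] pos 0.519 pca 0.527
tick 24 [ 34.6 -19. ] pos -0.502 pca -0.591
tick 23 [30.5 26.6] pos 0.717 pca 0.63
```

The ticks and mark confirm the frame to about 0.015 rad, and the dial is at about 1.41. I retreat, do a final check and hand in.

Call:
apply_moves(
  offset=[
    [0,0,-3],
    [0,0,-7],
    [0,0,-11],
    [0,0,-14],
    [0,0,-14],
    [0,0,-14],
  ],
  rot=[
    [0,0,0],
    [0,0,0],
    [0,0,0],
    [0,0,0],
    [0,0,0],
    [0,0,0],
  ],
)

```text
t: 22.65
position: [0.5448, 0.078, 0.2812]
orientation: [0.696, 0.685, 0.153, -0.154]
contact_force: [-0.4, 0.2, 0.3]
finger_gap: 0.003
grasp_force: 0.0
```

```bash
python3 - <<'E'
from dial import *
from bench import arm
pointer(get_image("wrist"))
I=get_image("scene"); d=outline_of("scene","jug"); m=d[0]["pixels"]
f=lambda x:(R.from_euler("z",1.555).as_matrix(),np.array([.5809,.2608,x[0]]))
for z in(.080,.085,.090,.099): 
    r=render(I,JUG,*f([z])); M=up(m); print(z,round((r&M).sum()/(r|M).sum(),4))
print(get_state()["t"],get_state()["contact_force"])
print(arm.hand_in())
E
```

```text
npix 79 centroid up,left mm [10.  -8.5] pca left-angle -0.743 centroid left-angle -0.705 => dial  1.443 1.405
0.08 0.9331
0.085 0.9569
0.09 0.9441
0.099 0.8883
22.8 [ 0.01005438  0.45747051 -0.81382369]
the job is handed in; nothing more can be done
None
```

I handed the job in at 22.8 s of the 64 s limit: the jug sits home on the pegs and was released before the dial was turned to about 1.41 rad (yellow mark 1.40). I steered clear of everything else on the counter and felt no unexpected contact, but took no final picture of the other things.

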